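Stand the sauce bottle in the blue canister

ROBOT

A 6-joint arm with a two-finger parallel gripper is mounted at the origin on a cart in front of the work surface, level with it; the furniture and walls round the work are solid. World frame = base frame: x ahead of the robot, y to its left, z up, the work surface at z = 0. Lengths are in mm, angles in degrees, forces in N, time in s.
With the tool pointing down it reaches from about 300 to 850 mm from the base axis. Payload 4.2 kg.
Tool frame: the origin (TCP) lies between the finger pads; the fingertips stand 22 mm ahead of it and the grasp point (between the pads) lies 3 mm ahead of it; z points along the fingers, y is the direction in which the jaws open and shut (so a half turn about z gives the same grasp; the last joint's range is limited). The gripper opens to 91 mm and grips with 3 to 60 N. Pads are 32 mm wide; open, the fingers measure 118 mm over their backs; the gripper's body (76 mm by 178 mm) begins 60 mm behind the grasp point.
Start: joints at [73.281, 18.312, 89.639, -0, 72.044, -1.146], TCP at [154.369, 553.905, 235.976] pointing down, gripper open.
Joint ranges: [-177.97, 177.97], [-48.28, 115.42], [12.27, 149.76], [-77.06, 257.06], [2.81, 150.46], [-146.56, 146.56]. Speed limits (degrees/s): [147.25, 147.25, 180, 180, 180, 180].

INTERFACE

Orientations are given as [roll, pitch, yaw] about the fixed x, y, z axes, in that order (R = Rz(yaw) Ry(pitch) Rx(roll)).
In Python, from workcell import * gives the robot as it stands.
- The arm moves only by the shell command python3 -m jog 'ROWS' [OPENING] [FORCE]. ROWS is text: rows parted by semicolons, each of 6 numbers parted by spaces: the shift along the tool's x, y, z in units of 0.5 m (1.0 is 0.5 m), then the turn, a rotation vector about the tool's x, y, z in units of pi/2 rad (1.0 is pi/2 rad). A call has 1 to 20 rows; each row is the pose to reach, as a shift and turn from the pose measured when the call began, along the tool's axes at that moment; what a row does not reach only later rows make up. A row lasts 1/12 s, in which the tool goes at most 41.7 mm and 7.16 degrees, less where a joint would pass 70% of its speed; a pose out of reach is approached as far as the arm can. A call with a number of a shift or a turn outside -1 to 1 is refused whole. A call with a gripper value outside its range is refused whole. OPENING is the opening, from -1 (shut) to 1 (fully open), set as the call begins (- or left out, the last holds). The fingers move at their own pace and stop on an object; FORCE is the grip in N (left out, the last holds). Time passes only in rows, so rows that repeat a pose let the fingers close. It gives the time, the measured TCP pose, the force and the opening at its end, in the units of the state.
- state(): the state, without advancing time (a new reading comes with each control period).
- grab_frame(name): name is "scene" or "top" or "wrist"; returns the picture (420x560x3 uint8, red, green, blue); there is no depth.
- calibration(name): a dict with "mtx" (3x3 intrinsics, pixels), "distortion" ([k1, k2, p1, p2, k3] as OpenCV has them; the pictures are not rectified), "rvec" (rotation vector, rad) and "tvec" (3), from world to camera coordinates, as OpenCV has them. Camera axes: x right, y down, z forward; pixel columns grow to the right and rows downward; lengths in mm; the calibration is good to about 2 mm. A picture is of the moment at which its call begins: read the wrist's pose just before it. calibration takes no time and is no camera call; for the wrist camera it gives the pose at the moment of the call.
- job_done(): hands the job in, once; it reports no verdict.
Trained networks look in the newest picture that a camera, given by its name, has taken for a name from the list of things; names that differ only in an ending like _2 or _b are one class to them, and where a whole thing is asked for, a point or a joint stands for the part that bears it (a point fixed in the world has none). Each returns a list of dicts, best first, with "confidence" (0 to 1); they miss things now and then, are a little off and sometimes report something else, mostly with a low value. They report only what shows in the picture. A call takes as long as a camera call. They do not tell look-alikes from the thing itself.
- spot_in(query, camera): "rect" ([left, top, right, bottom] in pixels, round what is visible of it).
- tip_of(query, camera): "location" ([column, row] in pixels: a listed point, or the origin of a listed thing).
The state is a dict: "time_s": time; "qpos": joint angles; "qvel": joint speeds; "effort": joint torques, N m; "ee_pos": TCP position; "ee_rot": TCP orientation; "force": force on the tool from outside, world axes, zero at the start; "torque": the same for the moment, N m; "gripper_width": finger opening in mm.
Only numpy, scipy, OpenCV 4.12 (cv2) and the standard library are available. Lean on these libraries where they do the work, as an engineer would, in place of code of your own. Each camera call takes 0.05 s, during which the arm holds its last target. There are 200 camera calls.

TASK

Put the white sauce bottle with the blue cap upright into the blue canister. You cannot tell from outside how high the canister is filled, so lower the bottle gently until you feel it stand on the filling, and only then let go of it: do not drop it or press it down hard. Do not shift or knock over the orange can or the yoghurt tub.

Things in the scene. Friction and masses are not known exactly. Their poses are not given: they have to be found in the camera images.
- sauce_bottle_center (a point): Centre, half-way up, of a loose upright white squeeze bottle with a round blue cap, 174 mm tall, 0.15 to 0.29 kg; z up. Its base is 87 mm below. The body is 53 mm wide along x, 87 mm along y, tapering to the cap: a 44 mm wide upright cylinder on the axis, 60 to 87 mm above this point. Grip the cap, best with the fingers closing along x, where the body is hardly wider.
- blue_canister: Blue, open, round canister fixed to the counter. Origin: centre of its underside, z up. 132 mm wide outside, 124 inside, walls 3 mm, rim 110 mm up. The filling ends in a flat spring-backed cork plate at an unknown level, 20 to 70 mm above the origin; it gives 1 mm per 3 N, at most 8 mm. The bottle fits at any yaw. The bare grey steel one, about 200 mm to one side, is wrong.
- orange_can: A loose upright orange drink can, 66 mm wide and 115 mm tall; a bystander in the row with the bottle. Origin at the centre of its underside, z up. The row's places are about 150 mm apart.
- yoghurt_tub: A loose upright white and light blue yoghurt tub, 72 mm wide and 72 mm tall; a bystander in the row with the bottle. Origin at the centre of its underside, z up. Farther back, clear of the work, stand other things up to 180 mm tall.
Mind the look-alikes: they are no part of the job. Leave any green or purple look-alike of the part that bears sauce_bottle_center alone.

How it is judged (in metres and radians):
On the way:
1. the bottle, still held, is set down in the blue canister (horizontal distance between sauce_bottle_center and blue_canister below 0.035 m and z of sauce_bottle_center in the frame of blue_canister below 0.165 m and contact force between sauce_bottle and blue_canister above 0.5 N and contact force between sauce_bottle and the fingers above 0.5 N and linear speed of sauce_bottle below 0.05 m/s), for 0.1 s.
At the end, for the whole second after the job is handed in: The sauce bottle stands released and at rest on the filling of the blue canister, within 10 degrees of upright, its base well (32 mm or more) below the rim (horizontal distance between sauce_bottle_center and blue_canister below 0.035 m and z of sauce_bottle_center in the frame of blue_canister below 0.165 m and angle between sauce_bottle_center's own z axis and vertical below 0.17 rad and contact force between sauce_bottle and blue_canister above 0.5 N and contact force between sauce_bottle and the arm below 0.1 N and contact force between sauce_bottle and the fingers below 0.1 N and linear speed of sauce_bottle below 0.02 m/s); the robot touches nothing.
It fails at once if the bottle is dropped (falls freely by more than about 10 mm) (contact force between sauce_bottle and the fingers below 0.05 N and linear speed of sauce_bottle above 0.45 m/s).
It fails at once if the bottle is pressed or knocked against the canister with more than 40 N (contact force between sauce_bottle and blue_canister above 40 N).
It fails at once if the orange can is shifted by more than 30 mm or knocked over (distance of orange_can from where it was at the start of the episode above 0.03 m or angle between orange_can's own z axis and vertical above 0.3 rad).
It fails at once if the yoghurt tub is shifted by more than 30 mm or knocked over (distance of yoghurt_tub from where it was at the start of the episode above 0.03 m or angle between yoghurt_tub's own z axis and vertical above 0.3 rad).
It also fails if it takes over 45 s, if anything falls off the work surface, if the arm or the gripper's body presses on something with over 40 N, if the wrist force passes 120 N, or if a joint passes its speed limit or range.

## Working session

There is one attempt and no reset: what is moved stays moved. The work goes in short steps, Python scripts to look and compute and a shell command to move; the robot and the scene stay as the last step left them, time stands still between calls to the robot, and variables do not carry over. Pictures are saved under pics/ and viewed, about 8 in all and at most 12, crops included, and the job is handed in when it is done.

```bash
mkdir -p pics
cat > h.py <<'E'
from workcell import *
import numpy as np, cv2
def ray(cam,px):
    c=calibration(cam); K=np.array(c["mtx"],float); R=cv2.Rodrigues(np.array(c["rvec"],float))[0]; t=np.array(c["tvec"],float).reshape(3)
    u=cv2.undistortPoints(np.array([[px]],float),K,np.array(c["distortion"],float))[0,0]
    return -R.T@t, R.T@np.array([u[0],u[1],1.])
def atz(cam,px,z):
    o,d=ray(cam,px); return o+d*(z-o[2])/d[2]
E
python3 - <<'E'
from h import *
np.set_printoptions(precision=1,suppress=True)
ims={n:grab_frame(n) for n in("scene","top")}
for n in ims: cv2.imwrite(f"pics/{n}0.png",ims[n][:,:,::-1])
for n in ims:
    print(n,ray(n,[280,210])[0])
    for q,z in(("sauce_bottle_center",87),("blue_canister",0),("orange_can",0),("yoghurt_tub",0)):
        for d in tip_of(q,n)[:4]: print(q,d,atz(n,d["location"],z))
        for d in spot_in(q,n)[:4]: print("  ",d)
print(state())
E
```

```text
scene [ -99.2 -689.4 1006.4]
sauce_bottle_center {'location': [343.7, 293.1], 'confidence': 0.61} [ 391.8 -390.4   87. ]
sauce_bottle_center {'location': [237.1, 217.0], 'confidence': 0.57} [372.3 -55.3  87. ]
   {'rect': [226.6, 190.2, 249.5, 246.2], 'confidence': 0.93}
   {'rect': [359.4, 235.3, 406.0, 295.5], 'confidence': 0.91}
   {'rect': [325.3, 265.2, 362.7, 325.0], 'confidence': 0.69}
blue_canister {'location': [216.8, 144.6], 'confidence': 0.91} [574.3 280.2   0. ]
   {'rect': [192.4, 103.6, 237.6, 165.2], 'confidence': 0.56}
orange_can {'location': [280.0, 221.9], 'confidence': 0.61} [488.5 -93.    0. ]
   {'rect': [265.4, 185.0, 291.5, 231.3], 'confidence': 0.9}
yoghurt_tub {'location': [309.2, 256.7], 'confidence': 0.59} [ 458.8 -229.6    0. ]
   {'rect': [296.5, 230.7, 324.1, 270.2], 'confidence': 0.84}
top [ 313.4  -65.6 1078. ]
sauce_bottle_center {'location': [424.9, 245.7], 'confidence': 0.96} [ 394.7 -402.5   87. ]
sauce_bottle_center {'location': [425.0, 192.1], 'confidence': 0.77} [ 516.5 -407.3   87. ]
sauce_bottle_center {'location': [269.0, 252.2], 'confidence'
[... 375 characters left out ...]
tion': [287.5, 206.2], 'confidence': 0.9} [493.8 -97.4   0. ]
   {'rect': [273.2, 185.1, 305.4, 219.2], 'confidence': 0.58}
   {'rect': [333.3, 201.3, 368.2, 234.1], 'confidence': 0.36}
yoghurt_tub {'location': [346.7, 221.8], 'confidence': 0.86} [ 457.9 -240.6    0. ]
   {'rect': [332.6, 201.7, 366.4, 233.9], 'confidence': 0.86}
{'time_s': 0.9, 'qpos': array([73.3, 18.3, 89.6,  0. , 72. , -1.1]), 'qvel': array([-0. ,  0. , -0.1,  0.1,  0.1, -0. ]), 'effort': array([  0. , -41.2, -23.2,   0.1,   0. ,  -0. ]), 'ee_pos': array([154.4, 553.9, 236. ]), 'ee_rot': array([180. ,  -0. , 164.4]), 'force': array([-0.5, -0.2, -0.1]), 'torque': array([ 0.,  0., -0.]), 'gripper_width': 91.43982907122395}
```

View pics/scene0.png

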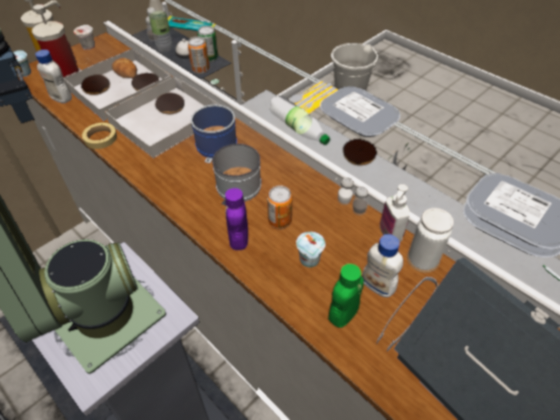

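View pics/top0.png

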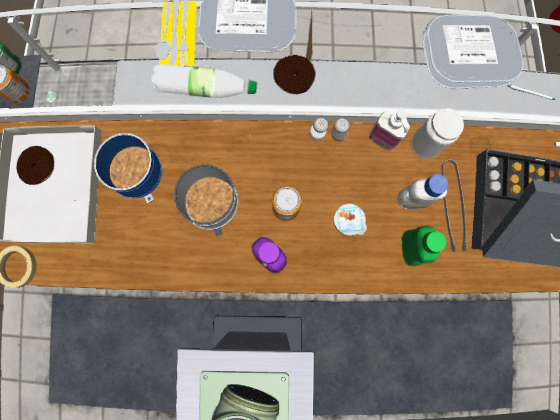

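The scene shows the white bottle with its blue cap at about (383,265), with the cap at (389,243). The top view has its cap at (436,186) and the blue canister at (127,165). The green and purple bottles are look-alikes. Next I'll measure the cap, the rim and the bottle's yaw.

Run:
```python
from h import *
np.set_printoptions(precision=1,suppress=True)
P={}
for n,box,rb in(("top",(395,165,455,215),(85,125,170,205)),("scene",(355,225,410,300),(185,100,245,170))):
    im=cv2.imread(f"pics/{n}0.png"); hsv=cv2.cvtColor(im,cv2.COLOR_BGR2HSV)
    m=cv2.inRange(hsv,(105,110,50),(125,255,255))
    for b in(box,rb):
        mm=np.zeros_like(m); mm[b[1]:b[3],b[0]:b[2]]=m[b[1]:b[3],b[0]:b[2]]
        k,l,s,c=cv2.connectedComponentsWithStats(mm); i=1+np.argmax(s[1:,4]); print(n,s[i],c[i]); P[n,b is box]=c[i]
        if b is rb:
            ct=max(cv2.findContours((l==i).astype(np.uint8),0,2)[0],key=cv2.contourArea); print(cv2.fitEllipse(cv2.convexHull(ct)))
def tri(a,b):
    o1,d1=ray("top",a);o2,d2=ray("scene",b); s=np.linalg.lstsq(np.c_[d1,-d2],o2-o1,rcond=None)[0]; p,q=o1+s[0]*d1,o2+s[1]*d2; return (p+q)/2,np.linalg.norm(p-q)
print("cap tri",tri(P["top",1],P["scene",1]), [atz(n,P[n,1],z) for n,z in(("top",168),("scene",162))])
# canister: compare projected rim/base circles with image
a=cv2.imread("pics/top0.png")
c=cv2.resize(a[160:220,390:460],None,fx=5.5,fy=5.5,interpolation=2); d=cv2.resize(a[120:210,80:175],None,fx=4,fy=4,interpolation=2)
e=cv2.resize(cv2.imread("pics/scene0.png")[100:170,180:240],None,fx=4.5,fy=4.5)
H=380; o=np.zeros((H*2,800,3),np.uint8)[:600]
o=np.zeros((600,800,3),np.uint8)
o[:330,:385]=c; o[:360,400:780]=d; 
f=cv2.resize(cv2.imread("pics/scene0.png")[225:300,350:415],None,fx=3.5,fy=3.5); o[332:332+f.shape[0],:f.shape[1]]=f[:268]
cv2.imwrite("pics/crop1.png",o)
```

```text
top [425 176  17  21 124] [430.5 188.6]
top [ 97 136  50  51 854] [113.1 153.9]
((122.39347076416016, 161.32003784179688), (50.69462203979492, 54.345985412597656), 46.479591369628906)
scene [379 243  19  13 150] [387.3 249.9]
scene [199 129  33  11 109] [216.1 135.2]
((213.00189208984375, 115.47525787353516), (44.57512664794922, 47.45319366455078), 179.95684814453125)
cap tri (array([ 515.9, -403.7,  139.5]), np.float64(5.664252215276141)) [array([ 507.5, -391.6,  168. ]), array([ 502.7, -412.3,  162. ])]
```

View pics/crop1.png

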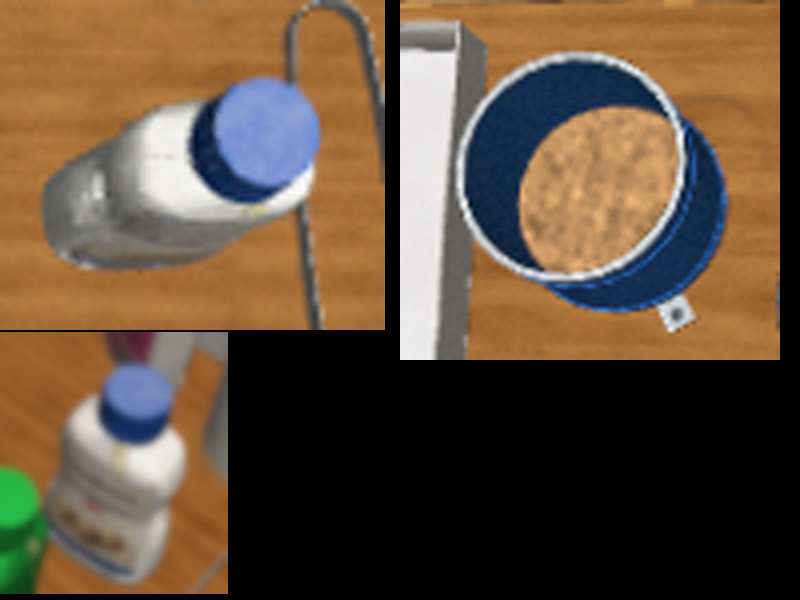

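The crop puts the cap top centre at about (438.7,184.0) in the top view and (389.4,240.5) in the scene. The canister rim centre is at (123,162) in the top view. The bottle's yaw is best judged from above with the wrist camera, so I'll move there first.

```bash
cat >> h.py <<'E'
from scipy.spatial.transform import Rotation as Ro
def rows(p,yaw,):
    "units row for going from the current pose to world p, tool down at yaw (or the half turn)"
    s=state(); R=Ro.from_euler("xyz",s["ee_rot"],degrees=True)
    d=R.inv().apply(np.array(p,float)-s["ee_pos"])/500
    for y in (yaw,yaw+180):
        print("row",np.round(d,4),np.round((R.inv()*Ro.from_euler("xyz",[180,0,y],degrees=True)).as_rotvec()/(np.pi/2),4),"yaw",y)
    print("at",s["ee_pos"],s["ee_rot"],"q",s["qpos"],"t",s["time_s"],"F",s["force"],"w",s["gripper_width"])
E
python3 - <<'E'
from h import *
np.set_printoptions(precision=1,suppress=True)
print("cap",atz("top",[438.7,184],174),atz("scene",[389.4,240.5],174))
print("rim",atz("top",[123,161.9],110),atz("scene",[213.5,122],110))
np.set_printoptions(precision=4,suppress=True)
rows([480,150,400],90); rows([500,-360,400],60)
print(cv2.Rodrigues(np.array(calibration("wrist")["rvec"],float))[0], ray("wrist",[280,210]))
E
```

```text
cap [ 516.5 -407.8  174. ] [ 518.1 -404.1  174. ]
rim [570.8 275.5 110. ] [560.1 260.3 110. ]
row [-0.8442 -0.6032 -0.3281] [ 0.0001 -0.0001  0.8269] yaw 90
row [-0.8442 -0.6032 -0.3281] [ 0.0001  0.0001 -1.1731] yaw 270
at [154.3801 553.8999 235.9894] [179.9926  -0.0005 164.4248] q [73.2797 18.31   89.6398  0.0007 72.0428 -1.1452] t 0.9 F [-0.469  -0.1548 -0.1359] w 91.43982907122395
row [-1.1566 -1.575  -0.3282] [ 0.0001 -0.0001  1.1603] yaw 60
row [-1.1566 -1.575  -0.3282] [ 0.0001  0.     -0.8397] yaw 240
at [154.3801 553.8999 235.9894] [179.9926  -0.0005 164.4248] q [73.2797 18.31   89.6398  0.0007 72.0428 -1.1452] t 0.9 F [-0.469  -0.1548 -0.1359] w 91.43982907122395
[[ 0.2669  0.9637  0.0004]
 [ 0.9339 -0.2587  0.2468]
 [ 0.238  -0.0655 -0.9691]] (array([ 86.9309, 571.7754, 384.9809]), array([ 0.234 , -0.0472, -0.9713]))
```

```bash
python3 -m jog '-0.844 -0.603 -0.328 0 0 0.827;-0.844 -0.603 -0.328 0 0 0.827;-0.844 -0.603 -0.328 0 0 0.827;-0.844 -0.603 -0.328 0 0 0.827;-0.844 -0.603 -0.328 0 0 0.827;-0.844 -0.603 -0.328 0 0 0.827;-0.844 -0.603 -0.328 0 0 0.827;-0.844 -0.603 -0.328 0 0 0.827;-0.844 -0.603 -0.328 0 0 0.827;-0.844 -0.603 -0.328 0 0 0.827;-0.844 -0.603 -0.328 0 0 0.827;-0.844 -0.603 -0.328 0 0 0.827;-0.844 -0.603 -0.328 0 0 0.827;-0.844 -0.603 -0.328 0 0 0.827;-0.844 -0.603 -0.328 0 0 0.827;-0.844 -0.603 -0.328 0 0 0.827' 1
python3 - <<'E'
from h import *
np.set_printoptions(precision=4,suppress=True)
rows([505,-330,400],90)
E
```

```text
time_s: 2.23
ee_pos: [479.6, 150.3, 399.6]
ee_rot: [-179.9, -0.0, 90.0]
force: [-0.5, -0.3, -0.3]
gripper_width: 91.2
row [-0.9605  0.0515 -0.0014] [-0.0007 -0.0003 -0.0005] yaw 90
row [-0.9605  0.0515 -0.0014] [-0.0005  0.001   1.9995] yaw 270
at [479.5965 150.2578 399.5868] [-179.9402   -0.0312   89.9587] q [16.0556  8.2722 80.0108  0.0466 91.7658 16.0983] t 2.2333 F [-0.4538 -0.3029 -0.2789] w 91.1627277979531
```

```bash
python3 -m jog '-0.99 0.06 0 0 0 0;-0.99 0.06 0 0 0 0;-0.99 0.06 0 0 0 0;-0.99 0.06 0 0 0 0;-0.99 0.06 0 0 0 0;-0.99 0.06 0 0 0 0;-0.99 0.06 0 0 0 0;-0.99 0.06 0 0 0 0;-0.99 0.06 0 0 0 0;-0.99 0.06 0 0 0 0;-0.99 0.06 0 0 0 0;-0.99 0.06 0 0 0 0;-0.99 0.06 0 0 0 0;-0.99 0.06 0 0 0 0;-0.99 0.06 0 0 0 0'
python3 - <<'E'
from h import *
np.set_printoptions(precision=4,suppress=True)
im=grab_frame("wrist")[:,:,::-1].copy(); cv2.imwrite("pics/w_raw.png",im)
c=calibration("wrist"); K=np.array(c["mtx"],float);D=np.array(c["distortion"],float);rv=np.array(c["rvec"],float);tv=np.array(c["tvec"],float)
big=cv2.resize(im,None,fx=1.4,fy=1.4,interpolation=2)
p=np.array([[517+x,-406+y,174] for x in np.linspace(-22,22,9) for y in (-1,1) for y in (y*np.sqrt(max(0,22**2-x*x)),)]+[[517,-406,z] for z in (0,87,174)],float)
for u in cv2.projectPoints(p,rv,tv,K,D)[0].reshape(-1,2): cv2.circle(big,(int(u[0]*1.4),int(u[1]*1.4)),2,(0,0,255),-1)
cv2.imwrite("pics/w1.png",big); rows([517,-406,300],90)
E
```

```text
time_s: 3.48
ee_pos: [509.6, -342.9, 398.8]
ee_rot: [-179.9, -0.1, 90.1]
force: [-0.5, 0.1, 0.8]
gripper_width: 91.1
row [-0.1273  0.0147  0.1984] [-0.0008 -0.001   0.0011] yaw 90
row [-0.1273  0.0147  0.1984] [ 0.0016 -0.0012 -1.9989] yaw 270
at [ 509.6386 -342.5234  399.326 ] [-179.9293   -0.0931   90.1029] q [-34.9959  19.4481  65.0835   0.0357  95.5798 -35.0954] t 3.5333 F [-0.131   0.6416 -0.6734] w 91.39925766197973
```

View pics/w1.png

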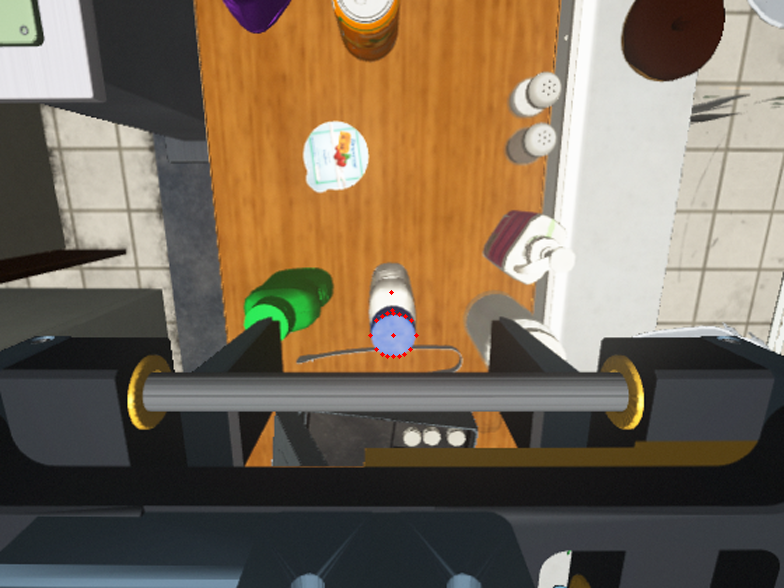

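The wrist view confirms the cap at (392,336), within about 1 mm of the projected estimate. The body is slim along x, so yaw 90 works for closing along x. I'll partly close the jaws for clearance to the neighbours, then descend until the tips are at z≈150, just above the shoulder.

```bash
python3 -m jog '-0.127 0.0147 0 0 0 0;-0.127 0.0147 0.05 0 0 0;-0.127 0.0147 0.1 0 0 0;-0.127 0.0147 0.18 0 0 0;-0.127 0.0147 0.26 0 0 0;-0.127 0.0147 0.3 0 0 0;-0.127 0.0147 0.34 0 0 0;-0.127 0.0147 0.34 0 0 0;-0.127 0.0147 0.34 0 0 0' 0.45 20
python3 - <<'E'
from h import *
np.set_printoptions(precision=4,suppress=True)
im=grab_frame("wrist")[:,:,::-1].copy()
c=calibration("wrist"); K=np.array(c["mtx"],float);D=np.array(c["distortion"],float);rv=np.array(c["rvec"],float);tv=np.array(c["tvec"],float)
big=cv2.resize(im,None,fx=1.4,fy=1.4,interpolation=2)
p=np.array([[517+22*np.cos(a),-406+22*np.sin(a),174] for a in np.arange(0,6.28,.35)],float)
for u in cv2.projectPoints(p,rv,tv,K,D)[0].reshape(-1,2): cv2.circle(big,(int(u[0]*1.4),int(u[1]*1.4)),2,(0,0,255),-1)
cv2.imwrite("pics/w2.png",big); rows([517,-406,172],90)
E
```

```text
time_s: 4.28
ee_pos: [517.3, -403.8, 229.3]
ee_rot: [-179.9, -0.1, 90.2]
force: [-0.4, 0.4, 0.6]
gripper_width: 66.1
row [-0.0026 -0.0017  0.1177] [ 0.0002 -0.0003  0.0023] yaw 90
row [-0.0026 -0.0017  0.1177] [ 0.0004  0.0004 -1.9977] yaw 270
at [ 517.8087 -404.7301  230.849 ] [179.9777  -0.0255  90.2037] q [-39.0307  25.9917  78.3537   0.035   75.6535 -39.2431] t 4.3333 F [ 0.4176 -0.1382 -0.2171] w 66.09255570951434
```

View pics/w2.png

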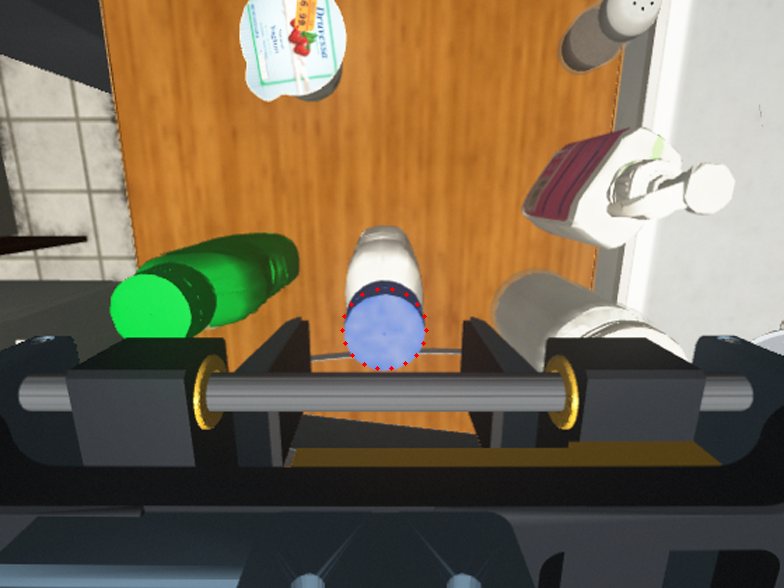

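The cap at (385,330) lies within the projected circle and centred between the fingers, and the jar at right is clear. I'll descend and grip.

```bash
python3 -m jog '-0.003 -0.002 0.03 0 0 0;-0.003 -0.002 0.06 0 0 0;-0.003 -0.002 0.09 0 0 0;-0.003 -0.002 0.117 0 0 0;-0.003 -0.002 0.117 0 0 0;-0.003 -0.002 0.117 0 0 0'; python3 -m jog '0 0 0 0 0 0;0 0 0 0 0 0;0 0 0 0 0 0;0 0 0 0 0 0;0 0 0 0 0 0;0 0 0 0 0 0' -1 35
```

```text
time_s: 4.83
ee_pos: [517.6, -406.1, 174.0]
ee_rot: [179.9, 0.0, 90.2]
force: [-0.0, 0.1, 1.1]
gripper_width: 66.3
time_s: 5.33
ee_pos: [517.8, -406.5, 175.2]
ee_rot: [179.8, 0.1, 90.2]
force: [-1.5, -0.2, 5.7]
gripper_width: 43.6
```

Gripped, with the opening at 43.6 mm. Lifting slowly.

```bash
python3 -m jog '0 0 -0.015 0 0 0;0 0 -0.04 0 0 0;0 0 -0.08 0 0 0;0 0 -0.12 0 0 0;0 0 -0.17 0 0 0;0 0 -0.22 0 0 0;0 0 -0.27 0 0 0;0 0 -0.32 0 0 0;0 0 -0.36 0 0 0;0 0 -0.39 0 0 0;0 0 -0.4 0 0 0;0 0 -0.4 0 0 0;0 0 -0.4 0 0 0'
python3 - <<'E'
from h import *
np.set_printoptions(precision=4,suppress=True)
im=grab_frame("wrist")[:,:,::-1]; im2=grab_frame("scene")[:,:,::-1]
o=np.zeros((420,800,3),np.uint8); o[:,:560]=im; o[:300,560:]=cv2.resize(im2[140:290,310:430],(240,300)); cv2.imwrite("pics/w3.png",o); rows([571,275,375],90); rows([571,-60,375],90)
E
```

```text
time_s: 6.42
ee_pos: [516.9, -405.9, 373.9]
ee_rot: [179.9, 0.0, 90.2]
force: [-0.9, 0.1, -2.8]
gripper_width: 43.3
row [ 1.3612  0.114  -0.0032] [ 0.0003 -0.0002  0.0026] yaw 90
row [ 1.3612  0.114  -0.0032] [ 0.0003  0.0005 -1.9974] yaw 270
at [ 516.7851 -405.8482  373.2005] [179.9712  -0.0148  90.2357] q [-39.1607  23.8402  61.9806   0.0298  94.1664 -39.3942] t 6.5167 F [-0.4372 -0.1783 -2.2245] w 43.31803099258743
row [ 0.6912  0.1113 -0.0034] [ 0.0003 -0.0002  0.0026] yaw 90
row [ 0.6912  0.1113 -0.0034] [ 0.0003  0.0005 -1.9974] yaw 270
at [ 516.7851 -405.8482  373.2005] [179.9712  -0.0148  90.2357] q [-39.1607  23.8402  61.9806   0.0298  94.1664 -39.3942] t 6.5167 F [-0.4372 -0.1783 -2.2245] w 43.31803099258743
```

View pics/w3.png

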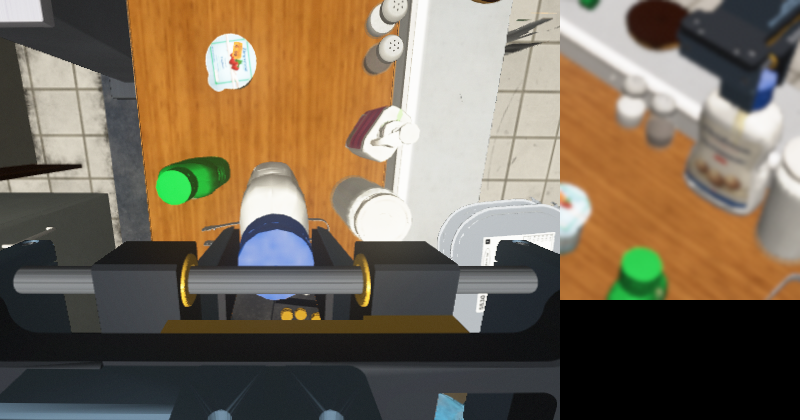

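The bottle hangs upright in the gripper, with its base at z≈200, clear of everything. Carrying it over at moderate speed.

```bash
python3 -m jog '0.02 0.003 0 0 0 0;0.06 0.01 0 0 0 0;0.11 0.02 0 0 0 0;0.16 0.028 0 0 0 0;0.22 0.036 0 0 0 0;0.28 0.045 0 0 0 0;0.34 0.055 0 0 0 0;0.4 0.065 0 0 0 0;0.46 0.074 0 0 0 0;0.52 0.084 0 0 0 0;0.58 0.094 0 0 0 0;0.64 0.104 0 0 0 0;0.69 0.108 0 0 0 0;0.74 0.11 0 0 0 0;0.79 0.111 0 0 0 0;0.83 0.111 0 0 0 0;0.86 0.111 0 0 0 0;0.87 0.111 0 0 0 0;0.87 0.111 0 0 0 0'
python3 - <<'E'
from h import *
np.set_printoptions(precision=4,suppress=True)
rows([571,275.5,375],90)
E
```

```text
time_s: 8.1
ee_pos: [569.9, 30.8, 372.7]
ee_rot: [-179.9, -0.0, 90.4]
force: [-0.1, -1.1, -3.0]
gripper_width: 43.5
row [ 0.4893  0.0054 -0.0044] [-0.0006 -0.0003  0.0041] yaw 90
row [ 0.4893  0.0054 -0.0044] [ 0.0005 -0.0009 -1.9959] yaw 270
at [569.8981  30.8257 372.703 ] [-179.9481   -0.0264   90.3689] q [ 1.9263 15.0735 74.9502  0.0278 90.0273  1.5574] t 8.1 F [-0.12   -1.1376 -2.9515] w 43.494229161617625
```

```bash
python3 -m jog '0.02 0 0 0 0 0.004;0.06 0 0 0 0 0.004;0.11 0.002 0 0 0 0.004;0.16 0.002 0 0 0 0.004;0.22 0.004 0 0 0 0.004;0.28 0.005 0 0 0 0.004;0.34 0.005 0 0 0 0.004;0.4 0.005 0 0 0 0.004;0.44 0.005 0 0 0 0.004;0.47 0.005 0 0 0 0.004;0.485 0.005 0 0 0 0.004;0.489 0.005 0 0 0 0.004;0.489 0.005 0 0 0 0.004;0.489 0.005 0 0 0 0.004'
python3 - <<'E'
from h import *
np.set_printoptions(precision=4,suppress=True)
im=grab_frame("wrist")[:,:,::-1].copy()
c=calibration("wrist"); K=np.array(c["mtx"],float);D=np.array(c["distortion"],float);rv=np.array(c["rvec"],float);tv=np.array(c["tvec"],float)
big=cv2.resize(im,None,fx=1.4,fy=1.4,interpolation=2)
p=np.array([[571+66*np.cos(a),275.5+66*np.sin(a),110] for a in np.arange(0,6.28,.2)],float)
for u in cv2.projectPoints(p,rv,tv,K,D)[0].reshape(-1,2): cv2.circle(big,(int(u[0]*1.4),int(u[1]*1.4)),2,(0,0,255),-1)
cv2.imwrite("pics/w4.png",big); rows([571,275.5,375],90)
E
```

```text
time_s: 9.27
ee_pos: [571.0, 274.1, 372.9]
ee_rot: [-180.0, 0.0, 89.9]
force: [0.4, 1.1, -2.4]
gripper_width: 43.4
row [ 0.003 -0.    -0.004] [-0.0005  0.0001 -0.0009] yaw 90
row [ 0.003 -0.    -0.004] [0.0002 0.0008 1.9991] yaw 270
at [571.0174 274.0232 373.0035] [-179.9567    0.0092   89.9182] q [24.5905 21.382  65.8046  0.0098 92.8567 24.6728] t 9.3167 F [ 0.7613 -0.3577 -2.8974] w 43.46093723339217
```

View pics/w4.png

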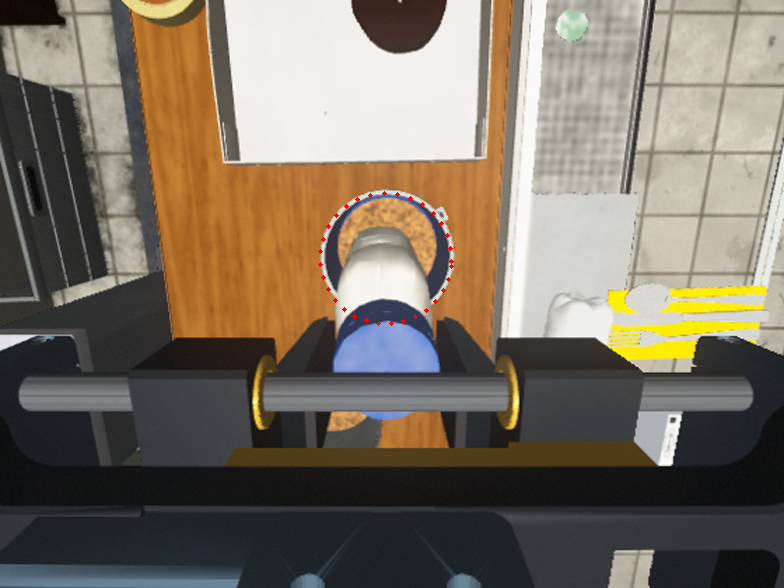

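The projected rim matches the actual rim at (386,258) within about 1 mm. I'll lower the base into the canister to z≈80, then feel downward in small steps.

```bash
python3 -m jog '0.003 0 0.02 0 0 0;0.003 0 0.05 0 0 0;0.003 0 0.09 0 0 0;0.003 0 0.13 0 0 0;0.003 0 0.17 0 0 0;0.003 0 0.2 0 0 0;0.003 0 0.22 0 0 0;0.003 0 0.23 0 0 0;0.003 0 0.23 0 0 0;0.003 0 0.23 0 0 0'
python3 -m jog '0 0 0.003 0 0 0;0 0 0.006 0 0 0;0 0 0.009 0 0 0;0 0 0.012 0 0 0;0 0 0.012 0 0 0'
```

```text
time_s: 10.15
ee_pos: [571.3, 275.4, 258.6]
ee_rot: [180.0, -0.0, 89.9]
force: [0.4, -0.2, -2.3]
gripper_width: 43.3
time_s: 10.57
ee_pos: [571.2, 275.4, 252.4]
ee_rot: [-180.0, -0.0, 89.9]
force: [0.0, 0.0, -1.5]
gripper_width: 43.7
```

```bash
python3 - <<'E'
from h import *
c=calibration("top"); a=np.arange(0,6.28,.02)
for z in range(20,75,5):
    p=np.c_[571+62*np.cos(a),275.5+62*np.sin(a),0*a+z]
    u=cv2.projectPoints(p,*[np.array(c[k],float) for k in("rvec","tvec","mtx","distortion")])[0].reshape(-1,2)
    print(z,u.min(0))
E
python3 -m jog '0 0 0.004 0 0 0;0 0 0.008 0 0 0;0 0 0.012 0 0 0;0 0 0.012 0 0 0'
```

```text
20 [110.30097003 146.91293463]
25 [109.59294655 146.3205785 ]
30 [108.87896554 145.72314606]
35 [108.15895502 145.12057418]
40 [107.43284191 144.51279878]
45 [106.70055205 143.89975471]
50 [105.96201014 143.28137583]
55 [105.21713973 142.65759491]
60 [104.46586323 142.02834367]
65 [103.70810187 141.39355272]
70 [102.94377566 140.75315157]
time_s: 10.9
ee_pos: [570.9, 275.3, 245.7]
ee_rot: [-179.9, 0.0, 89.9]
force: [0.1, 0.3, -2.4]
gripper_width: 43.4
```

Visually the filling is low, at roughly 20–30 mm. I'll keep going in steps small enough that the spring alone limits the force.

```bash
python3 -m jog '0 0 0.004 0 0 0;0 0 0.008 0 0 0;0 0 0.012 0 0 0;0 0 0.014 0 0 0;0 0 0.014 0 0 0'
```

```text
time_s: 11.32
ee_pos: [570.7, 275.2, 238.3]
ee_rot: [-179.9, 0.0, 89.9]
force: [-0.2, -0.5, -2.6]
gripper_width: 43.3
```

```bash
python3 -m jog '0 0 0.004 0 0 0;0 0 0.008 0 0 0;0 0 0.01 0 0 0;0 0 0.01 0 0 0'
```

```text
time_s: 11.65
ee_pos: [570.6, 275.1, 232.9]
ee_rot: [-179.9, 0.1, 89.9]
force: [0.5, -0.3, -2.8]
gripper_width: 43.5
```

```bash
python3 -m jog '0 0 0.004 0 0 0;0 0 0.008 0 0 0;0 0 0.012 0 0 0;0 0 0.014 0 0 0;0 0 0.014 0 0 0'
```

```text
time_s: 12.07
ee_pos: [570.4, 275.1, 225.5]
ee_rot: [-179.8, 0.1, 89.9]
force: [-0.1, -0.7, -2.2]
gripper_width: 43.8
```

```bash
python3 -m jog '0 0 0.004 0 0 0;0 0 0.006 0 0 0;0 0 0.006 0 0 0'
```

```text
time_s: 12.32
ee_pos: [570.2, 275.0, 222.1]
ee_rot: [-179.8, 0.1, 89.9]
force: [-0.7, 0.1, -2.1]
gripper_width: 43.5
```

```bash
python3 -m jog '0 0 0.004 0 0 0;0 0 0.008 0 0 0;0 0 0.012 0 0 0;0 0 0.012 0 0 0'
```

```text
time_s: 12.65
ee_pos: [570.0, 274.8, 215.5]
ee_rot: [-179.7, 0.1, 89.9]
force: [-0.5, -0.5, -3.4]
gripper_width: 43.3
```

```bash
python3 -m jog '0 0 0.003 0 0 0;0 0 0.005 0 0 0;0 0 0.005 0 0 0'
```

```text
time_s: 12.9
ee_pos: [569.8, 274.8, 212.7]
ee_rot: [-179.7, 0.1, 89.9]
force: [0.2, 0.7, -1.9]
gripper_width: 43.7
```

Nothing yet, and the base is at about z 38. From here one step at a time.

```bash
python3 -m jog '0 0 0.004 0 0 0;0 0 0.008 0 0 0;0 0 0.008 0 0 0'
```

```text
time_s: 13.15
ee_pos: [569.8, 274.7, 208.3]
ee_rot: [-179.7, 0.1, 89.9]
force: [0.4, -0.2, -1.0]
gripper_width: 43.1
```

```bash
python3 -m jog '0 0 0.003 0 0 0;0 0 0.005 0 0 0;0 0 0.005 0 0 0'
```

```text
time_s: 13.4
ee_pos: [569.9, 274.9, 206.6]
ee_rot: [-179.7, 0.1, 89.9]
force: [-1.5, 0.5, 3.8]
gripper_width: 43.5
```

Contact: Fz rose from −2.5 to +3.8 N, so about 6 N of support. Holding briefly, then releasing.

```bash
python3 -m jog '0 0 0.001 0 0 0;0 0 0.001 0 0 0;0 0 0.001 0 0 0;0 0 0.001 0 0 0'
```

```text
time_s: 13.73
ee_pos: [569.9, 274.9, 206.5]
ee_rot: [-179.8, 0.1, 89.9]
force: [-1.6, -0.6, 3.7]
gripper_width: 43.7
```

```bash
python3 -m jog '0 0 0 0 0 0;0 0 0 0 0 0;0 0 0 0 0 0;0 0 0 0 0 0;0 0 0 0 0 0;0 0 0 0 0 0;0 0 0 0 0 0' 0.5; python3 -m jog '0 0 -0.01 0 0 0;0 0 -0.03 0 0 0;0 0 -0.06 0 0 0;0 0 -0.1 0 0 0;0 0 -0.15 0 0 0;0 0 -0.2 0 0 0;0 0 -0.25 0 0 0;0 0 -0.28 0 0 0;0 0 -0.28 0 0 0'
python3 - <<'E'
from h import *
np.set_printoptions(precision=1,suppress=True)
im=grab_frame("wrist")[:,:,::-1]; im2=grab_frame("scene")[:,:,::-1]
o=np.zeros((420,800,3),np.uint8); o[:,:560]=im; o[:300,560:]=cv2.resize(im2[70:220,180:300],(240,300)); cv2.imwrite("pics/w5.png",o)
for d in tip_of("sauce_bottle_center","wrist")[:2]: print(d,atz("wrist",d["location"],120))
print(state()["force"])
E
```

```text
time_s: 14.32
ee_pos: [569.9, 274.9, 206.3]
ee_rot: [-179.8, 0.1, 89.9]
force: [-0.8, -0.2, -0.1]
gripper_width: 68.3
time_s: 15.07
ee_pos: [571.7, 275.7, 351.8]
ee_rot: [179.7, -0.1, 89.9]
force: [0.4, 0.1, 0.5]
gripper_width: 68.6
[ 0.2  0.4 -0.2]
```

View pics/w5.png

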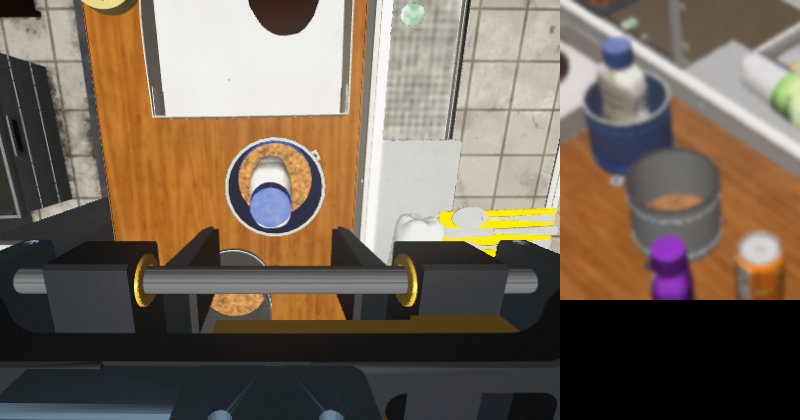

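The bottle stands in the blue canister, with its cap at (271,207) in the wrist view, and the can is undisturbed. One numeric check that it is upright, then I'll hand in.

Run:
```python
from h import *
p=atz("wrist",[271,207],206); print(p, "tilt deg if base centred:",np.degrees(np.arctan2(np.hypot(p[0]-570,p[1]-275),174)), state()["force"],state()["time_s"])
job_done()
```

```text
[564.6924105  275.62455831 206.        ] tilt deg if base centred: 1.7592209341567513 [ 0.21572232  0.41366232 -0.21318079] 15.2167
the job is handed in; nothing more can be done
```

The white bottle is standing upright in the blue canister, released, and the job is handed in. It took 15.2 s of the 45 s allowed.

- **Set-down:** I gripped the bottle by the cap (43.5 mm opening) and lowered it in small steps. The wrist force went from about −2.5 N to +3.8 N, about 6 N of contact, at a filling level of roughly 32 mm. I held it there about 0.3 s, opened the jaws and backed off.
- **Last checks:** the wrist force was about 0 N. The cap top was about 5 mm from the canister's centre line, which means a tilt of about 2° or less. That puts the bottle's centre about 120 mm above the canister's origin, against the 165 mm limit.
- **Bystanders:** the orange can looked untouched in the last picture. The yoghurt tub was outside that picture; I last saw it in place and standing just after lifting the bottle.
- **What failed or disagreed:** the detection network did not find the bottle in the last wrist picture, so the upright check rests on the cap position I read by eye. Earlier, my rough scene-camera estimate of the canister was about 18 mm off the top-camera one. I used the top-camera value, and the wrist view confirmed it.

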